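Refit the water font's spout

ROBOT

A 7-joint arm with a two-finger parallel gripper is mounted at the origin on a cart in front of the work surface, level with it; the furniture and walls round the work are solid. World frame = base frame: x ahead of the robot, y to its left, z up, the work surface at z = 0. Lengths are in mm, angles in rad, forces in N, time in s.
With the tool pointing down it reaches from about 400 to 875 mm from the base axis. Payload 4.4 kg.
Tool frame: the origin (TCP) lies midway between the tips of the shut fingers; the grasp point (between the pads) lies 19 mm behind it; z points along the fingers, y is the line along which they close (so a half turn about z gives the same grasp; the last joint's range is limited). The gripper opens to 85 mm and grips with 20 to 120 N. Pads are 22 mm wide; open, the fingers measure 114 mm over their backs; the gripper's body (76 mm by 85 mm) begins 54 mm behind the grasp point. The pads swing forward as they close: fully open they stand 13 mm farther back than shut.
Start: joints at [-1.232, 0.628, 0.038, 1.517, -0.027, 0.996, -0.02], TCP at [255.971, 597.492, 231.313] pointing down, gripper open.
Joint ranges: [-3.06, 3.06], [-0.37, 2.12], [-1.25, 1.32], [0.18, 2.47], [-1.1, 4.24], [0.23, 1.98], [-2.94, 2.94]. Speed limits (rad/s): [2.57, 2.57, 3.14, 3.14, 3.14, 3.14, 3.14].

INTERFACE

Orientations are given as [roll, pitch, yaw] about the fixed x, y, z axes, in that order (R = Rz(yaw) Ry(pitch) Rx(roll)).
In Python, from cell import monitor, cams, ctrl gives the robot as it stands.
- The arm moves only by the tool drive_tool, never from a script. Its argument "motion" is a list of rows, each an object with "fingers": the opening, from 0 (shut) to 1 (fully open); "linear": the shift along the tool's x, y, z in m, a list of three; "twist": the turn about the tool's z in rad. In form: [{"fingers": fingers, "linear": [x, y, z], "twist": twist}, ...]. A call has 1 to 5 rows; each row shifts and turns the commanded pose from where the row before left it, along the tool's axes as they then stand; what a row does not reach is not made up. A row lasts 1/12 s, in which the tool goes at most 41.7 mm and 7.16 degrees, less where a joint would pass 70% of its speed; a pose out of reach is approached as far as the arm can. A call with a gripper value outside its range is refused whole. The fingers move at their own pace and stop on an object; the grip force is fixed at half the most. Time passes only in rows, so rows that do not move let the fingers close. It gives the time, the measured TCP pose, the force, the opening and the grip force at its end, in the units of the state.
- monitor.read_state(): the state, without advancing time (a new reading comes with each control period).
- cams.get_image(name): name is "side" or "top"; returns a dict with "color" (480x640x3 uint8, blue, green, red), "K" (3x3 intrinsics, pixels), "R" (3x3) and "t" (3): a world point X has camera coordinates R X + t. Camera axes: x right, y down, z forward; pixel columns grow to the right and rows downward; lengths in mm; the calibration is good to about 2 mm. A picture is of the moment at which its call begins. There is no depth.
- ctrl.finish_job(): hands the job in; it is judged then, once.
The state is a dict: "clock": time; "qpos": joint angles; "qd": joint speeds; "tau": joint torques, N m; "eef_pos": TCP position; "tool_rot": TCP orientation; "force": force on the tool from outside, world axes, zero at the start; "torque": the same for the moment, N m; "width": finger opening in mm; "gripper_force": force on a finger pad.
Only numpy, scipy, OpenCV 4.12 (cv2) and the standard library are available. Lean on these libraries where they do the work, as an engineer would, in place of code of your own. Each camera call takes 0.05 s, during which the arm holds its last target. There are 200 camera calls.

TASK

The water font on the bar is to go back into service. Pull the bung out of the top of its column and put it on the single saucer at the front of the bar; then take the swan-neck spout from the draining stand and push it straight down into the column, past the seal until it is fully home with its shoulder flush on the collet, its outlet over the drip tray. Only then open the supply valve fully, and leave the glasses standing where they are.

Things in the scene. Friction and masses are not known exactly. Their poses are not given: they have to be found in the camera images.
- water_font: Fixed steel water font. Origin on the counter on the axis of its upright column (53 mm wide at the top, 110 mm high). Drip tray towards its -x: 43 to 173 mm from the axis, 110 mm wide, 16 mm high. A supply pipe runs towards its +y, 34 mm up, carries the valve 150 mm from the axis, ends at 210 mm. The small round dispense button on the column is not used.
- socket_mouth (a point): Centre of the socket's mouth, level with the collet face on top of the column, 110 mm above the counter; axes as the font's. Grey collet ring 38 mm wide; mouth 30 mm, narrowing within 6 mm to a 24.4 mm bore straight down. A sprung rubber seal 20 to 28 mm below the face narrows it to 19 mm and resists the tube with 10 to 18 N (not the bottom); beyond it 3 to 8 N of drag.
- socket_floor (a point): Centre of the socket's floor, 42 mm straight below the mouth. The tube's lower end rests here when home; the spout's shoulder then lies on the collet face.
- spout: Loose steel swan-neck spout, 240 g, 119 mm high, hanging upright by its shoulder in the draining stand. Origin: centre of the tube's lower end, z up the tube. Tube 22 mm wide, tapered to 16 mm in the last 6 mm; shoulder 36 mm wide, z 42 to 50 mm; plain tube to pinch z 52 to 95 mm. Level arm to its -x at z 108 mm (top 119). Centre of mass 6 mm from the tube's axis.
- spout_outlet (a point): Centre of the spout's downward outlet, 25 mm wide, at x = -96 mm, z = 64 mm in the spout's frame.
- rinse_stand: Fixed draining stand: a bridge of steel sheet 90 x 84 mm (114 mm over its feet), 60 mm high, one hole 27 mm wide in the middle of its top. Origin on the counter under the hole. The spout's lower end hangs 18 mm above the counter.
- bung: Loose black bung, 50 g, 60 mm high, loosely upright in the socket, above the seal; lifts straight out. Origin: centre of its lower end, z up. Stem 21 mm wide, 18 mm long; flange 36 mm wide, z 18 to 23 mm, rests on the collet face; neck 18 mm; round head 30 mm wide, z 37 to 60 mm, to grip. It can stand on its stem on a flat place.
- saucer: Loose white saucer, 141 mm across, by itself at the front of the counter (the stacked ones at the far right are others). Origin at the centre of its underside; what is put on it rests 8 mm above the counter.
- supply_valve (a joint): Quarter-turn valve handle on the supply pipe: 0 to 0.2 at the start = closed, handle across the pipe; 1.571 (its stop) = fully open, handle in line with the pipe. Grows counter-clockwise seen from above; stiff, about 0.1 N m, stays where it is left.
- valve_grip (a point): On the valve handle's upright turning axis at the height to grip, 85 mm above the counter; turns with the handle, its x axis along it. Handle: black bar 66 mm long, 9 mm thick, 70 to 92 mm above the counter, centred on the axis. The steel valve body below is 31 mm wide, its stem 19 mm wide up to 71 mm.
- glass_a: Loose glass tumbler, 63 mm across, 72 mm high, standing upside down; origin at the centre of its underside. Leave alone.
- glass_b: Another such tumbler upside down. Leave alone.
Mind the look-alikes: they are no part of the job. What is shaped like the bung but orange or pink is not meant.

How it is judged:
By the outcome, as a careful person would: the job done as asked, in the order asked, and still so for the second after the job is handed in, with the robot touching nothing.
It also fails if it takes over 72 s, if anything falls off the work surface, if the arm or the gripper's body presses on something with over 40 N, if the wrist force passes 120 N, or if a joint passes its speed limit or range.

## Working session

There is one attempt and no reset: what is moved stays moved. The work goes in short steps, Python scripts to look and compute and a tool call to move; the robot and the scene stay as the last step left them, time stands still between calls to the robot, and variables do not carry over. Pictures are saved under pics/ and viewed, at most 10 in all, crops included, and the job is handed in when it is done.

Besides the shell and the picture viewer there is one more tool, called after "Emit:" by a JSON object that holds its "fn" and its "kwargs". drive_tool: Moves the arm, as the interface text tells. Its arguments: {"type":"object","properties":{"motion":{"type":"array"}},"required":["motion"]}

```bash
mkdir -p pics; ls; python3 - <<'E'
from cell import monitor,cams,ctrl
import cv2,pickle
s=monitor.read_state();print(s)
for n in("top","side"):
    d=cams.get_image(n);cv2.imwrite(f"pics/{n}0.png",d["color"]);pickle.dump(d,open(f"{n}.pkl","wb"));print(n,d["K"],d["R"],d["t"])
E
```

```text
pics
{'clock': 0.0, 'qpos': array([-1.23177358,  0.62936329,  0.03845565,  1.51837671, -0.02697018,
        0.99628429, -0.01997506]), 'qd': array([0.00094602, 0.00087203, 0.00055108, 0.00077485, 0.00095666,
       0.00189449, 0.00190762]), 'tau': array([ 6.63680567e-04, -5.63413382e+01,  1.22586530e+00, -1.93443739e+01,
        1.08941988e-02,  1.07522705e-02, -1.40969971e-05]), 'eef_pos': array([255.74852989, 596.8905132 , 230.37543667]), 'tool_rot': array([-3.13968026e+00,  5.92930462e-05,  2.73679985e+00]), 'force': array([-0.4959523 , -0.20108001,  0.64708114]), 'torque': array([-0.02964932, -0.04463484, -0.02607166]), 'gripper_force': 0.0, 'width': 84.88964760452775}
top [[486.4168027    0.         320.59990453]
 [  0.         486.4168027  237.66853205]
 [  0.           0.           1.        ]] [[ 2.80802470e-02 -9.99593854e-01  4.86076448e-03]
 [-9.82509002e-01 -2.84951562e-02 -1.84021975e-01]
 [ 1.84085743e-01  3.91637657e-04 -9.82910111e-01]] [ -44.0443026   548.66249569 1181.64662219]
side [[448.92398555   0.         309.55157122]
 [  0.         448.92398555 235.42623945]
 [  0.           0.           1.        ]] [[ 0.97461917 -0.22272894 -0.02256755]
 [-0.13327367 -0.49625654 -0.85788553]
 [ 0.17987664  0.83911934 -0.51334504]] [-523.23866957  148.0716765   927.94158016]
```

View pics/top0.png

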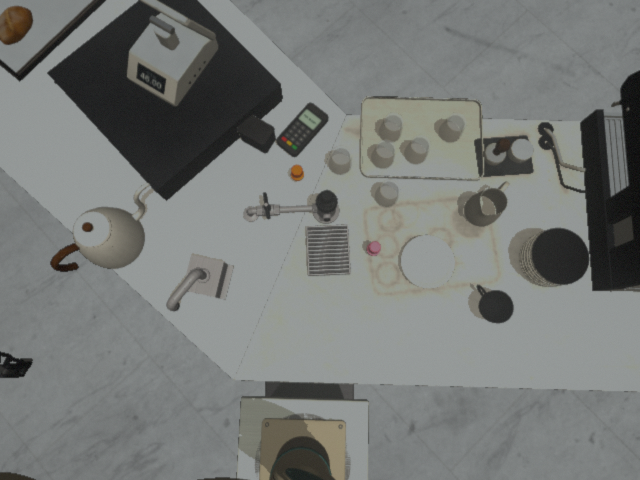

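View pics/side0.png

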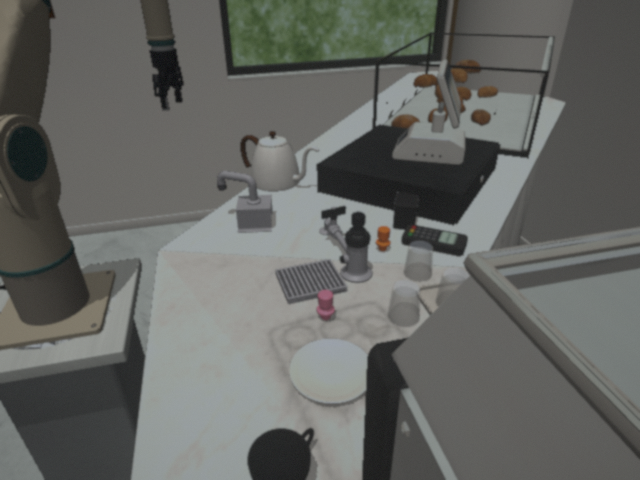

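The top view shows the bung in the font column at (326,205) and the valve at about (265,207). The drip tray is at (328,250), the spout in its stand at (195,280), and the saucer at (427,260). The pink and orange bung shapes at (373,247) and (297,172) are decoys, and so are the stacked saucers at (558,257). The black bung on the column and the lone saucer fit the description. I'll confirm both in enlarged crops.

```bash
python3 - <<'E'
import cv2
t=cv2.imread("pics/top0.png");s=cv2.imread("pics/side0.png")
r=lambda i,x,y,w,h,f:cv2.resize(i[y:y+h,x:x+w],None,fx=f,fy=f,interpolation=cv2.INTER_CUBIC)
cv2.imwrite("pics/topc.png",r(t,155,170,200,150,4))
cv2.imwrite("pics/sidec.png",r(s,210,155,200,150,4))
E
cat > h.py <<'E'
import numpy as np,pickle
from scipy.optimize import least_squares
C={n:pickle.load(open(f"{n}.pkl","rb")) for n in("top","side")}
def proj(n,X):
    d=C[n];p=d["K"]@(d["R"]@np.asarray(X,float)+d["t"]);return p[:2]/p[2]
def back(n,uv,z):
    d=C[n];c=-d["R"].T@d["t"];r=d["R"].T@np.linalg.solve(d["K"],[*uv,1]);return c+r*(z-c[2])/r[2]
E
```

```text
(no output)
```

View pics/topc.png

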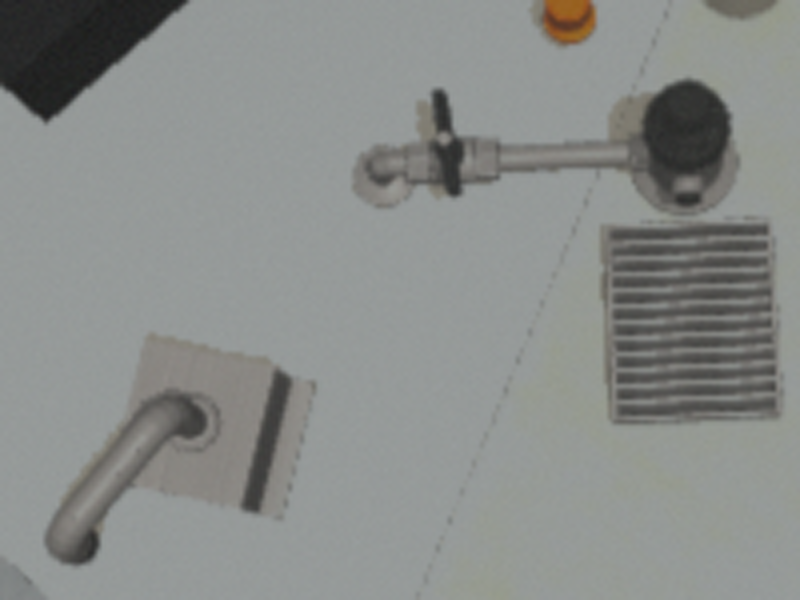

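View pics/sidec.png

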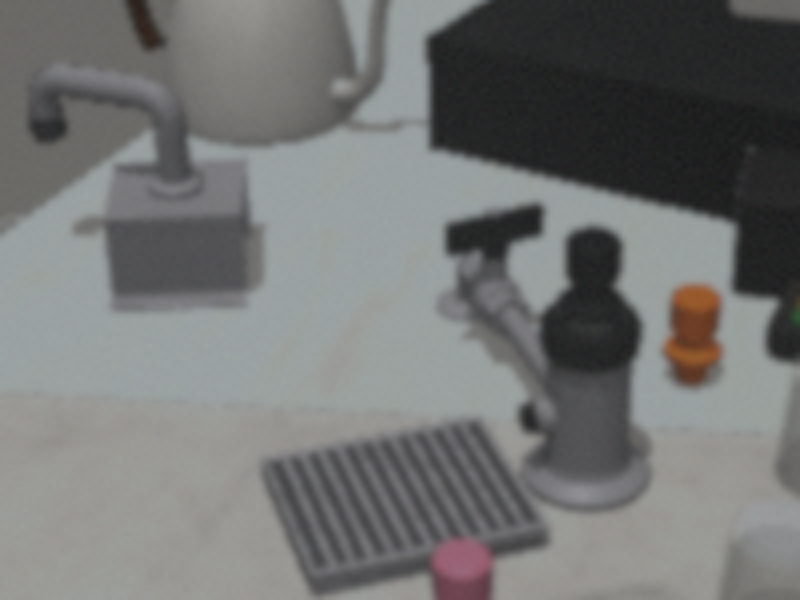

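The black bung sits on the column, topc (688,110), with the tray at its -x side. The handle lies nearly across the pipe. The spout's arm points left and down, from (190,420) to (72,545). Now I'll turn these pixels into positions.

```bash
python3 - <<'E'
from h import *
import cv2
T=lambda u,v:((u-1.5)/4+155,(v-1.5)/4+170)
S=lambda u,v:((u-1.5)/4+210,(v-1.5)/4+155)
def tri(a,b):
    f=lambda X:np.r_[proj("top",X)-a,proj("side",X)-b];r=least_squares(f,[500,0,50]);return r.x.round(1),r.fun.round(1)
print("tray z16",[back("top",T(*p),16)[:2].round(1) for p in((608,230),(770,220),(778,413),(613,421))])
print("tray side",[back("side",S(*p),16)[:2].round(1) for p in((265,460),(478,422),(548,535),(312,580))])
print("handle top z92",[back("top",T(*p),92)[:2].round(1) for p in((437,92),(456,193))],"side z81",[back("side",S(*p),81)[:2].round(1) for p in((447,238),(543,220))])
print("axis top z92",back("top",T(446,138),92).round(1))
print("shoulder z68 top",back("top",T(192,420),66).round(1),"side",back("side",S(175,180),68).round(1))
print("outlet-arm end",back("top",T(68,535),119-5).round(1), back("side",S(47,130),82).round(1))
print("base ring z3",back("top",T(687,165),4).round(1),back("side",S(587,474),4).round(1))
print("headtop z170?",back("top",T(687,103),170).round(1),back("side",S(594,241),147).round(1),back("side",S(594,238),168).round(1))
print("flange", back("side",S(590,332),112).round(1))
print("stand z60 top",[back("top",T(*p),60)[:2].round(1) for p in((148,335),(277,362),(245,512),(128,483))])
# saucer ellipse
im=C["top"]["color"].astype(int);g=cv2.GaussianBlur(C["top"]["color"],(3,3),0)
print(g[260,427],g[260,395],g[300,427])
for n,(u,v,w) in{"top":(427,260,45),"side":(331,371,60)}.items():
    g=C[n]["color"];m=np.zeros((482,642),np.uint8);gg=g[v-w:v+w,u-w:u+w];print(n,g[v,u],gg.reshape(-1,3).mean(0))
print("saucer rough z15",back("top",(427,260),15).round(1),back("side",(331,371),15).round(1))
E
```

```text
tray z16 [array([583.3,   9. ]), array([593. , -96.9]), array([ 466.2, -104.3]), array([458.1,   1.6])]
tray side [array([459.1,  -5.7]), array([5.832e+02, 5.000e-01]), array([ 591.2, -110. ]), array([ 465.4, -115.5])]
handle top z92 [array([652., 116.]), array([587.9, 101.1])] side z81 [array([591.4, 102.7]), array([653.6, 109.8])]
axis top z92 [622.7 109.   92. ]
shoulder z68 top [445.8 259.7  66. ] side [444.  251.9  68. ]
outlet-arm end [371.4 315.6 114. ] [366.2 323.5  82. ]
base ring z3 [631.4 -41.7   4. ] [633.  -47.7   4. ]
headtop z170? [627.7 -39.  170. ] [634.7 -40.1 147. ] [622.8 -74.1 168. ]
flange [623.4 -71.7 112. ]
stand z60 top [array([498.8, 292.4]), array([484.1, 210.9]), array([390.8, 224.5]), array([406.5, 297.6])]
[153 154 149] [143 154 150] [153 154 150]
top [152 154 149] [141.43716049 149.19604938 147.21135802]
side [159 159 153] [127.42263889 130.21083333 129.26930556]
saucer rough z15 [ 505.6 -305.5   15. ] [ 501.6 -315.9   15. ]
```

Estimates from the measurements:

| Item | Position (mm) | Orientation |
|---|---|---|
| Font axis | (632, -41) | yaw about 0.065 |
| Valve axis | (622, 109) | handle at 0.23 in world |
| Spout axis | (445, 258) | arm heading about 2.49 |
| Saucer | (504, -307) | not needed |

I'll keep the present tool yaw of 2.737 and fly over the bung.

Emit:
{"fn": "drive_tool", "kwargs": {"motion": [{"fingers": 1, "linear": [-0.03, -0.022, 0], "twist": 0}, {"fingers": 1, "linear": [-0.03, -0.022, 0], "twist": 0}, {"fingers": 1, "linear": [-0.03, -0.022, 0], "twist": 0}, {"fingers": 1, "linear": [-0.03, -0.022, 0], "twist": 0}, {"fingers": 1, "linear": [-0.03, -0.022, 0], "twist": 0}]}}

```text
clock: 0.52
eef_pos: [350.9, 435.5, 231.0]
tool_rot: [-3.141, -0.0, 2.737]
force: [0.9, 0.7, -0.1]
width: 84.9
gripper_force: 0.0
```

Emit:
{"fn": "drive_tool", "kwargs": {"motion": [{"fingers": 1, "linear": [-0.03, -0.022, 0], "twist": 0}, {"fingers": 1, "linear": [-0.03, -0.022, 0], "twist": 0}, {"fingers": 1, "linear": [-0.03, -0.022, 0], "twist": 0}, {"fingers": 1, "linear": [-0.03, -0.022, 0], "twist": 0}, {"fingers": 1, "linear": [-0.03, -0.022, 0], "twist": 0}]}}

```text
clock: 0.93
eef_pos: [445.5, 275.3, 231.1]
tool_rot: [-3.141, -0.0, 2.737]
force: [1.2, 0.3, -0.4]
width: 85.2
gripper_force: 0.0
```

Emit:
{"fn": "drive_tool", "kwargs": {"motion": [{"fingers": 1, "linear": [-0.03, -0.022, 0], "twist": 0}, {"fingers": 1, "linear": [-0.03, -0.022, 0], "twist": 0}, {"fingers": 1, "linear": [-0.03, -0.022, 0], "twist": 0}, {"fingers": 1, "linear": [-0.03, -0.022, 0], "twist": 0}, {"fingers": 1, "linear": [-0.03, -0.022, 0], "twist": 0}]}}

```text
clock: 1.35
eef_pos: [540.0, 115.2, 231.0]
tool_rot: [-3.141, -0.001, 2.737]
force: [0.5, 0.1, -0.1]
width: 85.8
gripper_force: 0.0
```

Emit:
{"fn": "drive_tool", "kwargs": {"motion": [{"fingers": 1, "linear": [-0.03, -0.022, 0], "twist": 0}, {"fingers": 1, "linear": [-0.03, -0.022, 0], "twist": 0}, {"fingers": 1, "linear": [-0.03, -0.022, 0], "twist": 0}, {"fingers": 1, "linear": [-0.03, -0.022, 0], "twist": 0}, {"fingers": 1, "linear": [-0.025, -0.022, 0], "twist": 0}]}}

```text
clock: 1.77
eef_pos: [630.5, -43.5, 230.9]
tool_rot: [-3.141, 0.0, 2.736]
force: [0.6, 0.3, -0.5]
width: 85.6
gripper_force: 0.0
```

Emit:
{"fn": "drive_tool", "kwargs": {"motion": [{"fingers": 1, "linear": [0.001, 0.002, 0.03], "twist": 0}, {"fingers": 1, "linear": [0, 0, 0.03], "twist": 0}, {"fingers": 1, "linear": [0, 0, 0.03], "twist": 0}, {"fingers": 0.6, "linear": [0, 0, 0.022], "twist": 0}, {"fingers": 0.3, "linear": [0, 0, 0], "twist": 0}]}}

```text
clock: 2.18
eef_pos: [625.4, -38.8, 114.0]
tool_rot: [-3.138, -0.01, 2.737]
force: [0.2, -0.7, -1.1]
width: 63.8
gripper_force: 0.0
```

Emit:
{"fn": "drive_tool", "kwargs": {"motion": [{"fingers": 0, "linear": [0, 0, 0], "twist": 0}, {"fingers": 0, "linear": [0, 0, 0], "twist": 0}, {"fingers": 0, "linear": [0, 0, 0], "twist": 0}, {"fingers": 0, "linear": [0, 0, 0], "twist": 0}, {"fingers": 0, "linear": [0, 0, 0], "twist": 0}]}}

```text
clock: 2.6
eef_pos: [630.9, -39.1, 121.2]
tool_rot: [3.14, 0.004, 2.737]
force: [0.8, 0.8, 4.2]
width: 28.5
gripper_force: 59.1
```

Emit:
{"fn": "drive_tool", "kwargs": {"motion": [{"fingers": 0, "linear": [0, 0, -0.015], "twist": 0}, {"fingers": 0, "linear": [0, 0, -0.02], "twist": 0}, {"fingers": 0, "linear": [0, 0, -0.02], "twist": 0}, {"fingers": 0, "linear": [0, 0, -0.015], "twist": 0}, {"fingers": 0, "linear": [0, 0, 0], "twist": 0}]}}

```text
clock: 3.02
eef_pos: [631.8, -39.2, 193.3]
tool_rot: [3.139, 0.007, 2.737]
force: [1.3, 0.4, 0.6]
width: 28.1
gripper_force: 59.3
```

Emit:
{"fn": "drive_tool", "kwargs": {"motion": [{"fingers": 0, "linear": [0.001, -0.02, 0], "twist": 0}, {"fingers": 0, "linear": [0.001, -0.03, 0], "twist": 0}, {"fingers": 0, "linear": [0.001, -0.036, 0], "twist": 0}, {"fingers": 0, "linear": [0.002, -0.036, 0], "twist": 0}, {"fingers": 0, "linear": [0.002, -0.036, 0], "twist": 0}]}}

```text
clock: 3.43
eef_pos: [559.5, -182.5, 188.7]
tool_rot: [-3.141, -0.001, 2.738]
force: [0.5, -1.4, -0.2]
width: 28.2
gripper_force: 59.3
```

Emit:
{"fn": "drive_tool", "kwargs": {"motion": [{"fingers": 0, "linear": [0.002, -0.036, 0], "twist": 0}, {"fingers": 0, "linear": [0.001, -0.036, 0], "twist": 0}, {"fingers": 0, "linear": [0.001, -0.036, 0], "twist": 0}, {"fingers": 0, "linear": [0, -0.02, 0], "twist": 0}, {"fingers": 0, "linear": [0, -0.01, 0], "twist": 0}]}}

```text
clock: 3.85
eef_pos: [499.9, -310.9, 188.8]
tool_rot: [-3.139, -0.001, 2.731]
force: [0.1, -0.7, -0.6]
width: 28.4
gripper_force: 59.3
```

Emit:
{"fn": "drive_tool", "kwargs": {"motion": [{"fingers": 0, "linear": [0, 0, 0.03], "twist": 0}, {"fingers": 0, "linear": [0, 0, 0.03], "twist": 0}, {"fingers": 0, "linear": [0, 0, 0.03], "twist": 0}, {"fingers": 0, "linear": [0, 0, 0.02], "twist": 0}, {"fingers": 0, "linear": [0, 0, 0], "twist": 0}]}}

```text
clock: 4.27
eef_pos: [500.4, -303.4, 74.8]
tool_rot: [3.139, -0.009, 2.739]
force: [-1.2, 0.3, -0.6]
width: 28.2
gripper_force: 59.4
```

```bash
python3 - <<'E'
from cell import monitor,cams
import cv2
print(monitor.read_state()["eef_pos"],monitor.read_state()["width"])
a=cams.get_image("side")["color"][200:440,220:420];b=cams.get_image("top")["color"][160:320,230:470]
cv2.imwrite("pics/m1.png",cv2.hconcat([cv2.resize(a,(440,528)),cv2.resize(b,(360,528))]) )
E
```

```text
[ 500.4353144  -303.36185069   74.80927628] 28.156218255345497
```

View pics/m1.png

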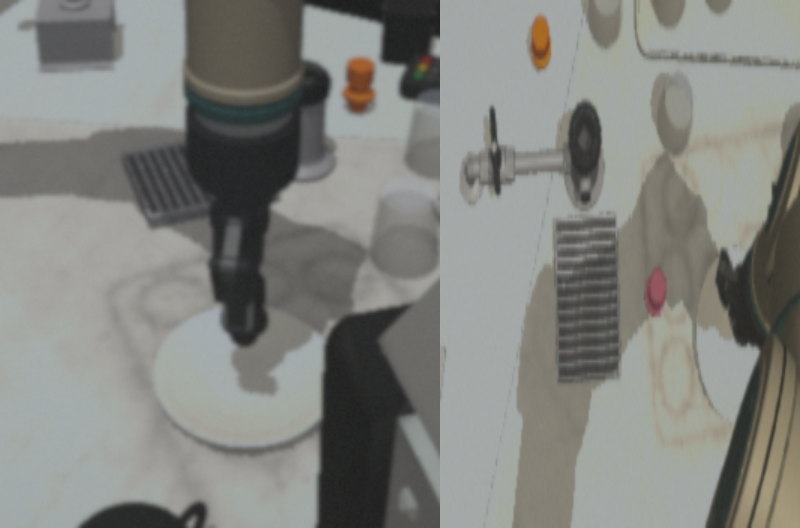

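The side view shows the black bung held over the saucer near its middle, and the column's top is open. Lowering it.

Emit:
{"fn": "drive_tool", "kwargs": {"motion": [{"fingers": 0, "linear": [0, 0, 0.015], "twist": 0}, {"fingers": 0, "linear": [0, 0, 0.015], "twist": 0}, {"fingers": 0, "linear": [0, 0, 0.009], "twist": 0}, {"fingers": 0, "linear": [0, 0, 0.003], "twist": 0}, {"fingers": 0, "linear": [0, 0, 0], "twist": 0}]}}

```text
clock: 4.78
eef_pos: [503.4, -306.8, 37.9]
tool_rot: [3.141, 0.001, 2.737]
force: [0.8, -0.6, -0.8]
width: 28.4
gripper_force: 59.8
```

Emit:
{"fn": "drive_tool", "kwargs": {"motion": [{"fingers": 0, "linear": [0, 0, 0.001], "twist": 0}, {"fingers": 0, "linear": [0, 0, 0], "twist": 0}, {"fingers": 0, "linear": [0, 0, 0], "twist": 0}, {"fingers": 0, "linear": [0, 0, 0], "twist": 0}, {"fingers": 0, "linear": [0, 0, 0], "twist": 0}]}}

```text
clock: 5.2
eef_pos: [503.6, -307.2, 37.3]
tool_rot: [-3.142, 0.002, 2.737]
force: [-0.2, 0.6, 6.6]
width: 28.7
gripper_force: 60.0
```

Emit:
{"fn": "drive_tool", "kwargs": {"motion": [{"fingers": 0.45, "linear": [0, 0, -0.001], "twist": 0}, {"fingers": 0.5, "linear": [0, 0, 0], "twist": 0}, {"fingers": 0.6, "linear": [0, 0, 0], "twist": 0}, {"fingers": 0.8, "linear": [0, 0, 0], "twist": 0}, {"fingers": 0.8, "linear": [0, 0, 0], "twist": 0}]}}

```text
clock: 5.62
eef_pos: [502.5, -306.7, 37.1]
tool_rot: [3.142, -0.001, 2.737]
force: [0.9, 0.2, -0.3]
width: 68.4
gripper_force: 0.0
```

Emit:
{"fn": "drive_tool", "kwargs": {"motion": [{"fingers": 0.8, "linear": [0, 0, -0.02], "twist": 0}, {"fingers": 0.8, "linear": [0, 0, -0.04], "twist": 0}, {"fingers": 0.8, "linear": [0, 0, -0.04], "twist": 0}, {"fingers": 0.8, "linear": [0, 0, -0.04], "twist": 0}, {"fingers": 0.8, "linear": [0, 0, -0.04], "twist": 0}]}}

```text
clock: 6.03
eef_pos: [502.2, -306.6, 219.0]
tool_rot: [3.142, -0.001, 2.737]
force: [0.2, -0.9, -0.2]
width: 68.3
gripper_force: 0.0
```

Emit:
{"fn": "drive_tool", "kwargs": {"motion": [{"fingers": 1, "linear": [0.018, 0.033, 0], "twist": 0}, {"fingers": 1, "linear": [0.018, 0.033, 0], "twist": 0}, {"fingers": 1, "linear": [0.018, 0.033, 0], "twist": 0}, {"fingers": 1, "linear": [0.018, 0.033, 0], "twist": 0}, {"fingers": 1, "linear": [0.018, 0.033, 0], "twist": 0}]}}

```text
clock: 6.45
eef_pos: [484.4, -118.1, 217.4]
tool_rot: [3.141, -0.0, 2.736]
force: [0.8, 0.1, -0.6]
width: 85.2
gripper_force: 0.0
```

Emit:
{"fn": "drive_tool", "kwargs": {"motion": [{"fingers": 1, "linear": [0.018, 0.033, 0], "twist": 0}, {"fingers": 1, "linear": [0.018, 0.033, 0], "twist": 0}, {"fingers": 1, "linear": [0.018, 0.033, 0], "twist": 0}, {"fingers": 1, "linear": [0.018, 0.033, 0], "twist": 0}, {"fingers": 1, "linear": [0.018, 0.033, 0], "twist": 0}]}}

```text
clock: 6.87
eef_pos: [466.7, 69.1, 217.3]
tool_rot: [-3.142, 0.0, 2.737]
force: [0.5, -0.2, 0.6]
width: 85.3
gripper_force: 0.0
```

```bash
python3 - <<'E'
from cell import monitor,cams
import cv2
print(monitor.read_state()["eef_pos"])
im=cams.get_image("top")["color"];r=lambda i,x,y,w,h,f:cv2.resize(i[y:y+h,x:x+w],None,fx=f,fy=f,interpolation=cv2.INTER_CUBIC)
a=r(im,295,175,60,75,8)  # font
b=r(im,395,225,40,75,8)
cv2.imwrite("pics/m2.png",cv2.hconcat([a,b]));cv2.imwrite("pics/top2.png",im)
E
```

```text
[466.65456279  69.06368143 217.34698023]
```

View pics/m2.png

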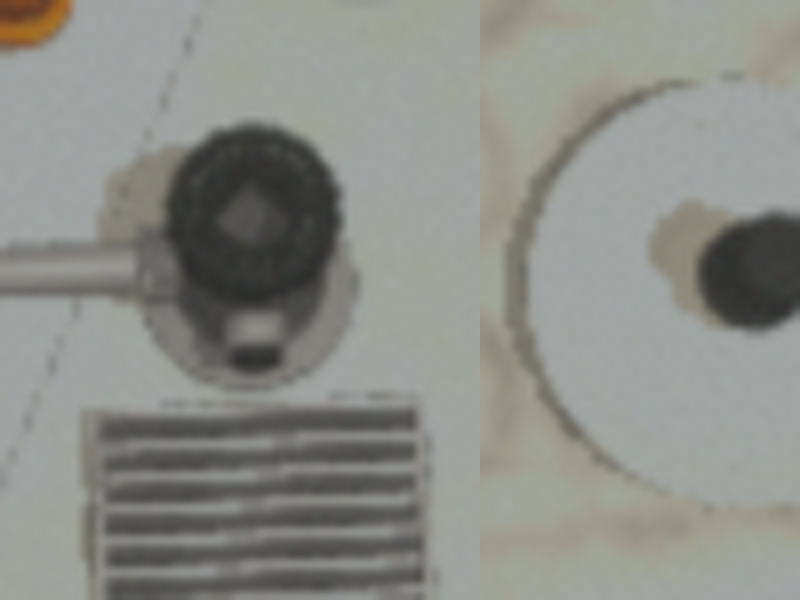

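The bung stands on the saucer near its middle. The open collet's black collar is centred at m2 (254,212), which is full px (326.4,201.1).

```bash
python3 - <<'E'
from h import *
print(back("top",(326.4,201.1),108),back("top",((170-3.5)/8+295,201),108),back("top",((341-3.5)/8+295,201),108))
print("base", back("top",((252-3.5)/8+295,175+(280-3.5)/8),3))
E
```

```text
[630.53775994 -40.03813415 108.        ] [630.02860964 -14.10707997 108.        ] [631.56688379 -66.45164299 108.        ]
base [635.24628147 -40.75859256   3.        ]
```

Emit:
{"fn": "drive_tool", "kwargs": {"motion": [{"fingers": 1, "linear": [0.018, 0.033, 0], "twist": 0.05}, {"fingers": 1, "linear": [0.018, 0.033, 0], "twist": 0.05}, {"fingers": 1, "linear": [0.018, 0.033, 0], "twist": 0.05}, {"fingers": 1, "linear": [0.018, 0.033, 0], "twist": 0.05}, {"fingers": 1, "linear": [0.018, 0.033, 0], "twist": 0.05}]}}

```text
clock: 7.33
eef_pos: [467.6, 256.4, 217.3]
tool_rot: [-3.141, -0.0, 2.485]
force: [0.7, 0.0, 0.6]
width: 85.7
gripper_force: 0.0
```

Emit:
{"fn": "drive_tool", "kwargs": {"motion": [{"fingers": 1, "linear": [0.019, -0.012, 0], "twist": 0}, {"fingers": 1, "linear": [0, 0, 0.035], "twist": 0}, {"fingers": 1, "linear": [0, 0, 0.035], "twist": 0}, {"fingers": 1, "linear": [0, 0, 0.03], "twist": 0}, {"fingers": 1, "linear": [0, 0, 0], "twist": 0}]}}

```text
clock: 7.75
eef_pos: [442.3, 254.9, 112.6]
tool_rot: [-3.132, -0.004, 2.487]
force: [-0.8, 0.2, -0.3]
width: 85.2
gripper_force: 0.0
```

```bash
python3 - <<'E'
from cell import monitor,cams
import cv2
print(monitor.read_state()["eef_pos"])
r=lambda i,x,y,w,h,f:cv2.resize(i[y:y+h,x:x+w],None,fx=f,fy=f,interpolation=cv2.INTER_CUBIC)
a=r(cams.get_image("side")["color"],200,140,80,100,5)
b=r(cams.get_image("top")["color"],155,235,80,100,5)
cv2.imwrite("pics/m3.png",cv2.hconcat([a,b]))
E
```

```text
[442.32882571 254.86470049 112.60058126]
```

View pics/m3.png

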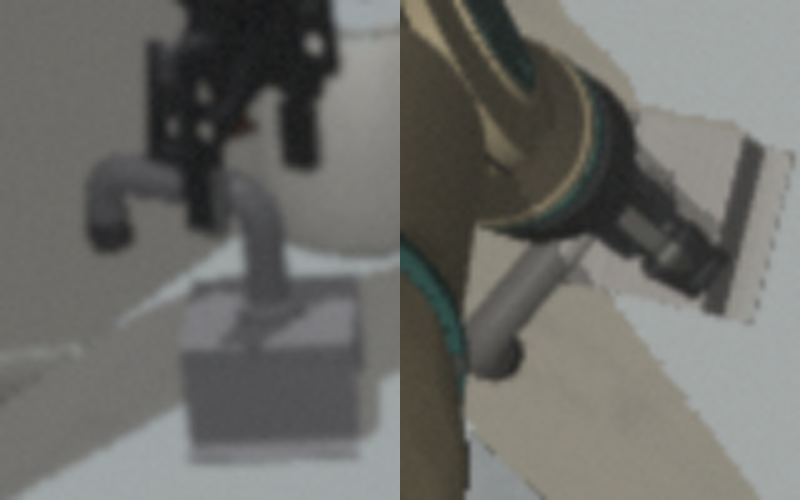

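The fingers straddle the spout's arm squarely, with the tube between them. Going down to grip.

Emit:
{"fn": "drive_tool", "kwargs": {"motion": [{"fingers": 1, "linear": [0, 0, 0.025], "twist": 0}, {"fingers": 1, "linear": [0, 0, 0.015], "twist": 0}, {"fingers": 1, "linear": [0, 0, 0.005], "twist": 0}, {"fingers": 0.6, "linear": [0, 0, 0], "twist": 0}, {"fingers": 0.4, "linear": [0, 0, 0], "twist": 0}]}}

```text
clock: 8.27
eef_pos: [447.0, 257.4, 73.8]
tool_rot: [3.139, 0.001, 2.486]
force: [-0.3, 1.2, 0.2]
width: 63.6
gripper_force: 0.0
```

Emit:
{"fn": "drive_tool", "kwargs": {"motion": [{"fingers": 0.3, "linear": [0, 0, 0], "twist": 0}, {"fingers": 0, "linear": [0, 0, 0], "twist": 0}, {"fingers": 0, "linear": [0, 0, 0], "twist": 0}, {"fingers": 0, "linear": [0, 0, 0], "twist": 0}, {"fingers": 0, "linear": [0, 0, 0], "twist": 0}]}}

```text
clock: 8.68
eef_pos: [446.6, 257.5, 73.3]
tool_rot: [3.14, 0.001, 2.487]
force: [0.1, -0.8, 7.2]
width: 20.9
gripper_force: 58.3
```

Emit:
{"fn": "drive_tool", "kwargs": {"motion": [{"fingers": 0, "linear": [0, 0, -0.008], "twist": 0}, {"fingers": 0, "linear": [0, 0, -0.016], "twist": 0}, {"fingers": 0, "linear": [0, 0, -0.022], "twist": 0}, {"fingers": 0, "linear": [0, 0, -0.022], "twist": 0}, {"fingers": 0, "linear": [0, 0, -0.022], "twist": 0}]}}

```text
clock: 9.1
eef_pos: [445.3, 256.5, 163.3]
tool_rot: [-3.14, -0.0, 2.487]
force: [-0.7, 0.8, -3.9]
width: 20.8
gripper_force: 58.8
```

Emit:
{"fn": "drive_tool", "kwargs": {"motion": [{"fingers": 0, "linear": [0, 0, -0.022], "twist": 0}, {"fingers": 0, "linear": [0, 0, -0.012], "twist": 0}, {"fingers": 0, "linear": [0, 0, -0.006], "twist": 0}, {"fingers": 0, "linear": [0, 0, 0], "twist": 0}, {"fingers": 0, "linear": [0, 0, 0], "twist": 0}]}}

```text
clock: 9.52
eef_pos: [445.4, 256.7, 202.0]
tool_rot: [-3.141, -0.0, 2.487]
force: [-0.2, -0.3, -2.5]
width: 20.6
gripper_force: 58.8
```

Emit:
{"fn": "drive_tool", "kwargs": {"motion": [{"fingers": 0, "linear": [0, 0, 0], "twist": -0.08}, {"fingers": 0, "linear": [0, 0, 0], "twist": -0.12}, {"fingers": 0, "linear": [0, 0, 0], "twist": -0.12}, {"fingers": 0, "linear": [0, 0, 0], "twist": -0.12}, {"fingers": 0, "linear": [0, 0, 0], "twist": -0.12}]}}

```text
clock: 9.93
eef_pos: [445.0, 256.4, 200.8]
tool_rot: [-3.14, -0.003, 3.053]
force: [-0.6, 0.3, -2.4]
width: 20.8
gripper_force: 58.8
```

Emit:
{"fn": "drive_tool", "kwargs": {"motion": [{"fingers": 0, "linear": [0, 0, 0], "twist": -0.12}, {"fingers": 0, "linear": [0, 0, 0], "twist": -0.04}, {"fingers": 0, "linear": [-0.008, -0.015, 0], "twist": 0}, {"fingers": 0, "linear": [-0.015, -0.028, 0], "twist": 0}, {"fingers": 0, "linear": [-0.015, -0.028, 0], "twist": 0}]}}

```text
clock: 10.35
eef_pos: [487.5, 188.5, 200.8]
tool_rot: [-3.141, -0.003, -3.073]
force: [0.7, 0.3, -1.9]
width: 20.8
gripper_force: 58.9
```

Emit:
{"fn": "drive_tool", "kwargs": {"motion": [{"fingers": 0, "linear": [-0.015, -0.028, 0], "twist": 0}, {"fingers": 0, "linear": [-0.015, -0.028, 0], "twist": 0}, {"fingers": 0, "linear": [-0.015, -0.028, 0], "twist": 0}, {"fingers": 0, "linear": [-0.015, -0.028, 0], "twist": 0}, {"fingers": 0, "linear": [-0.015, -0.028, 0], "twist": 0}]}}

```text
clock: 10.77
eef_pos: [572.0, 52.1, 200.6]
tool_rot: [3.142, -0.003, -3.076]
force: [0.9, 0.5, -2.8]
width: 20.8
gripper_force: 58.9
```

Emit:
{"fn": "drive_tool", "kwargs": {"motion": [{"fingers": 0, "linear": [-0.015, -0.028, 0], "twist": 0}, {"fingers": 0, "linear": [-0.015, -0.028, 0], "twist": 0}, {"fingers": 0, "linear": [-0.01, -0.025, 0], "twist": 0}, {"fingers": 0, "linear": [-0.013, -0.0165, 0], "twist": 0}, {"fingers": 0, "linear": [0, 0, 0], "twist": 0}]}}

```text
clock: 11.18
eef_pos: [633.0, -46.6, 200.1]
tool_rot: [-3.138, -0.001, -3.083]
force: [0.7, -1.1, -2.4]
width: 20.7
gripper_force: 59.1
```

Emit:
{"fn": "drive_tool", "kwargs": {"motion": [{"fingers": 0, "linear": [0, 0, 0], "twist": 0}, {"fingers": 0, "linear": [0, 0, 0], "twist": 0}]}}

```text
clock: 11.35
eef_pos: [630.4, -39.1, 200.6]
tool_rot: [3.14, -0.003, -3.076]
force: [-1.4, -0.4, -2.2]
width: 20.8
gripper_force: 59.1
```

```bash
python3 - <<'E'
from cell import monitor,cams
import cv2
s=monitor.read_state();print(s["eef_pos"],s["tool_rot"])
r=lambda i,x,y,w,h,f:cv2.resize(i[y:y+h,x:x+w],None,fx=f,fy=f,interpolation=cv2.INTER_CUBIC)
a=r(cams.get_image("side")["color"],290,145,100,150,4)
b=r(cams.get_image("top")["color"],290,160,100,150,4)
cv2.imwrite("pics/m4.png",cv2.hconcat([a,b]))
E
```

```text
[630.36587292 -39.13122283 200.64159848] [ 3.1401205  -0.00342631 -3.07589178]
```

View pics/m4.png

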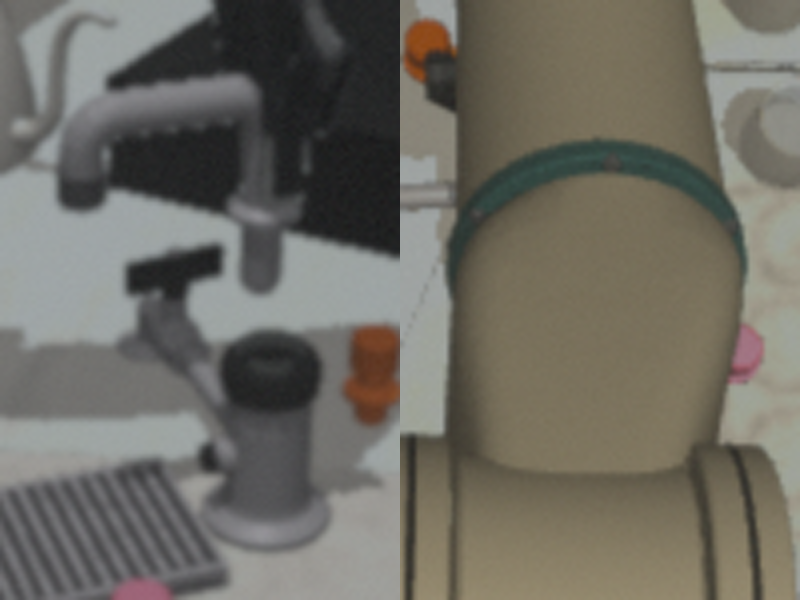

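```bash
python3 - <<'E'
from h import *
S=lambda u,v:((u-1.5)/4+290,(v-1.5)/4+145)
print("obs tube mid",S(260,265),"collar",S(270.5,366),"shoulder",S(253,207), "outlet",S(82,195))
for X in((630.4,-39.1,145),(630.4,-39.1,190),(631,-40,108),(632,-40,108),(631,-45,108)): print(X,proj("side",X))
for a in (0,.05,.1,-.05): print(a,proj("side",(630.4-96*np.cos(a),-39.1-96*np.sin(a),145+64)))
E
```

```text
obs tube mid (354.625, 210.875) collar (357.25, 236.125) shoulder (352.875, 196.375) outlet (310.125, 193.375)
(630.4, -39.1, 145) [355.97638084 215.75346003]
(630.4, -39.1, 190) [356.6531577  196.23065454]
(631, -40, 108) [355.84579659 231.26646542]
(632, -40, 108) [356.29634745 231.20444525]
(631, -45, 108) [356.5778604  232.42276777]
0 [310.35900143 193.25220305]
0.05 [310.96751489 194.26683598]
0.1 [311.6997947 195.2737645]
-0.05 [309.87419097 192.23265373]
```

The side view shows the spout upright in the grip with its outlet towards the tray. The tube end at (260,288) is about 4 to 6 mm towards -x of the collar centre at (270,362). I'll shift +4.5 mm in x, enter the mouth, and use the lateral force to refine.

Emit:
{"fn": "drive_tool", "kwargs": {"motion": [{"fingers": 0, "linear": [-0.0045, -0.001, 0], "twist": 0}, {"fingers": 0, "linear": [0, 0, 0.012], "twist": 0}, {"fingers": 0, "linear": [0, 0, 0.012], "twist": 0}, {"fingers": 0, "linear": [0, 0, 0.006], "twist": 0}, {"fingers": 0, "linear": [0, 0, 0], "twist": 0}]}}

```text
clock: 11.87
eef_pos: [634.2, -40.6, 169.5]
tool_rot: [3.141, -0.005, -3.076]
force: [-0.6, 0.5, -3.2]
width: 20.4
gripper_force: 59.1
```

Emit:
{"fn": "drive_tool", "kwargs": {"motion": [{"fingers": 0, "linear": [0, 0, 0.003], "twist": 0}, {"fingers": 0, "linear": [0, 0, 0.003], "twist": 0}, {"fingers": 0, "linear": [0, 0, 0.003], "twist": 0}, {"fingers": 0, "linear": [0, 0, 0], "twist": 0}, {"fingers": 0, "linear": [0, 0, 0], "twist": 0}]}}

```text
clock: 12.28
eef_pos: [636.2, -40.8, 163.3]
tool_rot: [3.142, -0.0, -3.076]
force: [0.5, -0.8, -2.3]
width: 20.7
gripper_force: 59.1
```

Emit:
{"fn": "drive_tool", "kwargs": {"motion": [{"fingers": 0, "linear": [0, 0, 0.003], "twist": 0}, {"fingers": 0, "linear": [0, 0, 0.003], "twist": 0}, {"fingers": 0, "linear": [0, 0, 0], "twist": 0}, {"fingers": 0, "linear": [0, 0, 0], "twist": 0}, {"fingers": 0, "linear": [0, 0, 0], "twist": 0}]}}

```text
clock: 12.7
eef_pos: [636.3, -40.8, 157.3]
tool_rot: [3.142, 0.0, -3.076]
force: [-0.4, -0.7, -2.2]
width: 20.8
gripper_force: 59.1
```

Emit:
{"fn": "drive_tool", "kwargs": {"motion": [{"fingers": 0, "linear": [0, 0, 0.003], "twist": 0}, {"fingers": 0, "linear": [0, 0, 0.003], "twist": 0}, {"fingers": 0, "linear": [0, 0, 0], "twist": 0}, {"fingers": 0, "linear": [0, 0, 0], "twist": 0}, {"fingers": 0, "linear": [0, 0, 0], "twist": 0}]}}

```text
clock: 13.12
eef_pos: [636.2, -40.8, 151.2]
tool_rot: [3.142, -0.0, -3.076]
force: [-0.3, 0.3, -2.5]
width: 20.9
gripper_force: 59.1
```

Emit:
{"fn": "drive_tool", "kwargs": {"motion": [{"fingers": 0, "linear": [0, 0, 0.003], "twist": 0}, {"fingers": 0, "linear": [0, 0, 0.003], "twist": 0}, {"fingers": 0, "linear": [0, 0, 0.002], "twist": 0}, {"fingers": 0, "linear": [0, 0, 0], "twist": 0}, {"fingers": 0, "linear": [0, 0, 0], "twist": 0}]}}

```text
clock: 13.53
eef_pos: [636.2, -40.7, 143.0]
tool_rot: [3.142, -0.0, -3.076]
force: [0.7, -0.4, -2.9]
width: 20.6
gripper_force: 59.1
```

Emit:
{"fn": "drive_tool", "kwargs": {"motion": [{"fingers": 0, "linear": [0, 0, 0.003], "twist": 0}, {"fingers": 0, "linear": [0, 0, 0.003], "twist": 0}, {"fingers": 0, "linear": [0, 0, 0.002], "twist": 0}, {"fingers": 0, "linear": [0, 0, 0], "twist": 0}, {"fingers": 0, "linear": [0, 0, 0], "twist": 0}]}}

```text
clock: 13.95
eef_pos: [636.1, -40.8, 134.9]
tool_rot: [3.142, -0.0, -3.076]
force: [1.5, 0.4, -4.4]
width: 20.5
gripper_force: 59.2
```

No resistance yet, so I'll look.

```bash
python3 - <<'E'
from cell import monitor,cams
import cv2
r=lambda i,x,y,w,h,f:cv2.resize(i[y:y+h,x:x+w],None,fx=f,fy=f,interpolation=cv2.INTER_CUBIC)
cv2.imwrite("pics/m5.png",r(cams.get_image("side")["color"],290,165,110,120,5))
E
```

```text
(no output)
```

View pics/m5.png

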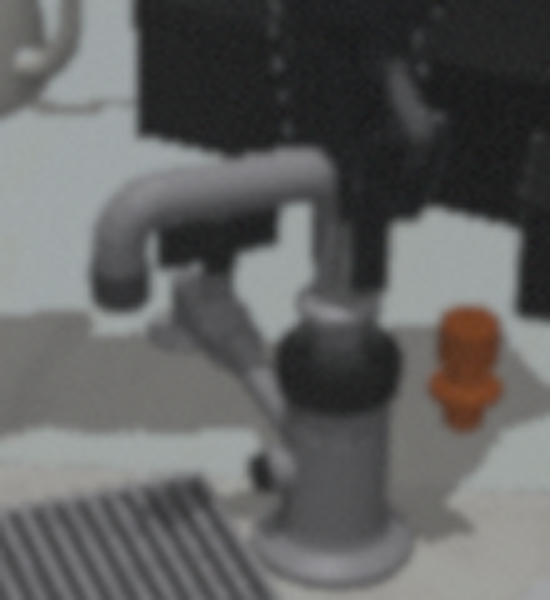

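The tube (337,340) is centred in the collar (339,353) and inside the mouth. The shoulder at (337,305) is still about 15 mm above the collet. Pressing on.

Emit:
{"fn": "drive_tool", "kwargs": {"motion": [{"fingers": 0, "linear": [0, 0, 0.002], "twist": 0}, {"fingers": 0, "linear": [0, 0, 0.002], "twist": 0}, {"fingers": 0, "linear": [0, 0, 0.002], "twist": 0}, {"fingers": 0, "linear": [0, 0, 0], "twist": 0}, {"fingers": 0, "linear": [0, 0, 0], "twist": 0}]}}

```text
clock: 14.42
eef_pos: [636.8, -40.7, 129.3]
tool_rot: [3.142, 0.001, -3.076]
force: [1.7, 1.3, 0.4]
width: 20.3
gripper_force: 59.5
```

Emit:
{"fn": "drive_tool", "kwargs": {"motion": [{"fingers": 0, "linear": [0, 0, 0.002], "twist": 0}, {"fingers": 0, "linear": [0, 0, 0.002], "twist": 0}, {"fingers": 0, "linear": [0, 0, 0.002], "twist": 0}, {"fingers": 0, "linear": [0, 0, 0], "twist": 0}, {"fingers": 0, "linear": [0, 0, 0], "twist": 0}]}}

```text
clock: 14.83
eef_pos: [636.7, -40.7, 123.4]
tool_rot: [3.142, 0.001, -3.076]
force: [2.5, -0.2, 2.0]
width: 20.7
gripper_force: 59.6
```

Emit:
{"fn": "drive_tool", "kwargs": {"motion": [{"fingers": 0, "linear": [0, 0, 0.002], "twist": 0}, {"fingers": 0, "linear": [0, 0, 0.002], "twist": 0}, {"fingers": 0, "linear": [0, 0, 0.002], "twist": 0}, {"fingers": 0, "linear": [0, 0, 0], "twist": 0}, {"fingers": 0, "linear": [0, 0, 0], "twist": 0}]}}

```text
clock: 15.25
eef_pos: [637.6, -40.7, 123.1]
tool_rot: [-3.141, 0.004, -3.077]
force: [-7.5, 1.1, 37.0]
width: 20.9
gripper_force: 63.6
```

The stop at TCP z 123 with 37 N matches the predicted home height (73.3 + 50 mm). Unload, release and rise.

Emit:
{"fn": "drive_tool", "kwargs": {"motion": [{"fingers": 0, "linear": [0, 0, -0.003], "twist": 0}, {"fingers": 0, "linear": [0, 0, -0.002], "twist": 0}, {"fingers": 0.4, "linear": [0, 0, 0], "twist": 0}, {"fingers": 0.8, "linear": [0, 0, 0], "twist": 0}, {"fingers": 0.9, "linear": [0, 0, 0], "twist": 0}]}}

```text
clock: 15.67
eef_pos: [635.1, -41.1, 121.2]
tool_rot: [-3.141, -0.003, -3.077]
force: [-0.2, 0.5, -0.0]
width: 56.4
gripper_force: 0.0
```

Emit:
{"fn": "drive_tool", "kwargs": {"motion": [{"fingers": 0.9, "linear": [0, 0, 0], "twist": 0}, {"fingers": 0.9, "linear": [0, 0, 0], "twist": 0}, {"fingers": 0.9, "linear": [0, 0, -0.02], "twist": 0}, {"fingers": 0.9, "linear": [0, 0, -0.035], "twist": 0}, {"fingers": 0.9, "linear": [0, 0, -0.035], "twist": 0}]}}

```text
clock: 16.08
eef_pos: [634.9, -40.8, 211.7]
tool_rot: [3.141, -0.004, -3.076]
force: [0.7, 0.3, 0.5]
width: 76.7
gripper_force: 0.0
```

Emit:
{"fn": "drive_tool", "kwargs": {"motion": [{"fingers": 0.9, "linear": [0.001, 0.03, 0], "twist": 0.12}, {"fingers": 0.9, "linear": [-0.003, 0.03, 0], "twist": 0.12}, {"fingers": 0.9, "linear": [-0.007, 0.029, 0], "twist": 0.12}, {"fingers": 0.9, "linear": [-0.01, 0.028, 0], "twist": 0.12}, {"fingers": 0.9, "linear": [-0.014, 0.027, 0], "twist": 0.12}]}}

```text
clock: 16.5
eef_pos: [690.4, 92.4, 212.4]
tool_rot: [3.141, -0.002, 2.603]
force: [-0.3, -0.0, 0.1]
width: 76.9
gripper_force: 0.0
```

Emit:
{"fn": "drive_tool", "kwargs": {"motion": [{"fingers": 0.6, "linear": [0, 0, 0], "twist": 0.12}, {"fingers": 0.6, "linear": [0, 0, 0], "twist": 0.12}, {"fingers": 0.6, "linear": [0, 0, 0], "twist": 0.12}, {"fingers": 0.6, "linear": [0, 0, 0], "twist": 0.12}, {"fingers": 0.6, "linear": [0, 0, 0], "twist": 0.12}]}}

```text
clock: 16.92
eef_pos: [690.9, 89.2, 211.7]
tool_rot: [-3.14, -0.0, 2.001]
force: [-0.6, 0.6, -0.9]
width: 51.2
gripper_force: 0.0
```

Emit:
{"fn": "drive_tool", "kwargs": {"motion": [{"fingers": 0.6, "linear": [0, 0, 0], "twist": 0.12}, {"fingers": 0.6, "linear": [0, 0, 0], "twist": 0.12}, {"fingers": 0.6, "linear": [0, 0, 0], "twist": 0.12}, {"fingers": 0.6, "linear": [0, 0, 0], "twist": 0.12}, {"fingers": 0.6, "linear": [0, 0, 0], "twist": 0.12}]}}

```text
clock: 17.33
eef_pos: [690.9, 89.3, 211.8]
tool_rot: [-3.141, 0.0, 1.401]
force: [-0.4, -0.3, -0.1]
width: 51.2
gripper_force: 0.0
```

Emit:
{"fn": "drive_tool", "kwargs": {"motion": [{"fingers": 0.6, "linear": [0, 0, 0], "twist": 0.12}, {"fingers": 0.6, "linear": [0, 0, 0], "twist": 0.12}, {"fingers": 0.6, "linear": [0, 0, 0], "twist": 0.12}, {"fingers": 0.6, "linear": [0, 0, 0], "twist": 0.12}, {"fingers": 0.6, "linear": [0, 0, 0], "twist": 0.12}]}}

```text
clock: 17.75
eef_pos: [691.0, 89.3, 211.8]
tool_rot: [-3.141, 0.001, 0.801]
force: [0.9, -0.1, 0.4]
width: 51.2
gripper_force: 0.0
```

Emit:
{"fn": "drive_tool", "kwargs": {"motion": [{"fingers": 0.6, "linear": [0, 0, 0], "twist": 0.12}, {"fingers": 0.6, "linear": [0, 0, 0], "twist": 0.12}, {"fingers": 0.6, "linear": [0, 0, 0], "twist": 0.12}, {"fingers": 0.6, "linear": [0, 0, 0], "twist": 0.12}, {"fingers": 0.6, "linear": [0, 0, 0], "twist": 0.1}]}}

```text
clock: 18.17
eef_pos: [691.0, 89.5, 211.8]
tool_rot: [-3.141, 0.001, 0.221]
force: [-0.2, -0.7, -0.4]
width: 51.3
gripper_force: 0.0
```

Emit:
{"fn": "drive_tool", "kwargs": {"motion": [{"fingers": 0.6, "linear": [-0.031, -0.017, 0], "twist": 0}, {"fingers": 0.6, "linear": [-0.0315, -0.017, 0], "twist": 0}, {"fingers": 0.6, "linear": [0, 0, 0.03], "twist": 0}, {"fingers": 0.6, "linear": [0, 0, 0.03], "twist": 0}, {"fingers": 0.6, "linear": [0, 0, 0], "twist": 0}]}}

```text
clock: 18.58
eef_pos: [618.3, 109.6, 147.3]
tool_rot: [-3.14, 0.01, 0.228]
force: [-1.2, 0.2, -0.4]
width: 51.1
gripper_force: 0.0
```

Emit:
{"fn": "drive_tool", "kwargs": {"motion": [{"fingers": 0.6, "linear": [0, 0, 0.025], "twist": 0}, {"fingers": 0.6, "linear": [0, 0, 0.025], "twist": 0}, {"fingers": 0.6, "linear": [0, 0, 0.02], "twist": 0}, {"fingers": 0.6, "linear": [0, 0, 0.005], "twist": 0}, {"fingers": 0.6, "linear": [0, 0, 0], "twist": 0}]}}

```text
clock: 19.0
eef_pos: [622.3, 108.0, 76.6]
tool_rot: [-3.142, 0.002, 0.226]
force: [-1.2, -0.0, -0.3]
width: 51.2
gripper_force: 0.0
```

Emit:
{"fn": "drive_tool", "kwargs": {"motion": [{"fingers": 0.3, "linear": [0, 0, 0], "twist": 0}, {"fingers": 0, "linear": [0, 0, 0], "twist": 0}, {"fingers": 0, "linear": [0, 0, 0], "twist": 0}, {"fingers": 0, "linear": [0, 0, 0], "twist": 0}, {"fingers": 0, "linear": [0, 0, 0], "twist": 0}]}}

```text
clock: 19.42
eef_pos: [623.4, 109.8, 79.0]
tool_rot: [-3.139, -0.002, 0.228]
force: [-1.4, 2.8, 5.1]
width: 7.4
gripper_force: 59.8
```

Emit:
{"fn": "drive_tool", "kwargs": {"motion": [{"fingers": 0, "linear": [0, 0, 0], "twist": -0.08}, {"fingers": 0, "linear": [0, 0, 0], "twist": -0.1}, {"fingers": 0, "linear": [0, 0, 0], "twist": -0.1}, {"fingers": 0, "linear": [0, 0, 0], "twist": -0.1}, {"fingers": 0, "linear": [0, 0, 0], "twist": -0.1}]}}

```text
clock: 19.83
eef_pos: [623.1, 110.5, 79.0]
tool_rot: [-3.14, -0.003, 0.712]
force: [-2.2, 3.0, 4.8]
width: 7.0
gripper_force: 59.8
```

Emit:
{"fn": "drive_tool", "kwargs": {"motion": [{"fingers": 0, "linear": [0, 0, 0], "twist": -0.1}, {"fingers": 0, "linear": [0, 0, 0], "twist": -0.1}, {"fingers": 0, "linear": [0, 0, 0], "twist": -0.1}, {"fingers": 0, "linear": [0, 0, 0], "twist": -0.1}, {"fingers": 0, "linear": [0, 0, 0], "twist": -0.1}]}}

```text
clock: 20.25
eef_pos: [622.4, 111.0, 79.0]
tool_rot: [-3.14, -0.003, 1.213]
force: [-4.2, 4.2, 7.3]
width: 7.3
gripper_force: 60.0
```

Emit:
{"fn": "drive_tool", "kwargs": {"motion": [{"fingers": 0, "linear": [0, 0, 0], "twist": -0.1}, {"fingers": 0, "linear": [0, 0, 0], "twist": -0.1}, {"fingers": 0, "linear": [0, 0, 0], "twist": -0.1}, {"fingers": 0, "linear": [0, 0, 0], "twist": -0.1}, {"fingers": 0, "linear": [0, 0, 0], "twist": 0}]}}

```text
clock: 20.67
eef_pos: [621.7, 111.1, 79.0]
tool_rot: [-3.14, -0.004, 1.612]
force: [-4.6, 4.4, 7.3]
width: 7.3
gripper_force: 60.2
```

```bash
python3 - <<'E'
from cell import monitor
s=monitor.read_state();print(s["eef_pos"],s["tool_rot"],s["torque"],s["force"])
E
```

```text
[621.73985226 111.0811957   79.00699566] [-3.14041089 -0.00404596  1.612328  ] [1.02718728 0.96823824 0.08607402] [-4.61147284  4.35522332  7.28052578]
```

Emit:
{"fn": "drive_tool", "kwargs": {"motion": [{"fingers": 0, "linear": [0, 0, 0], "twist": -0.03}, {"fingers": 0, "linear": [0, 0, 0], "twist": -0.03}, {"fingers": 0, "linear": [0, 0, 0], "twist": -0.03}, {"fingers": 0, "linear": [0, 0, 0], "twist": 0}]}}

```text
clock: 21.0
eef_pos: [621.7, 111.1, 79.0]
tool_rot: [-3.141, -0.004, 1.696]
force: [-4.5, 4.5, 8.7]
width: 7.4
gripper_force: 64.4
```

```bash
python3 - <<'E'
from cell import monitor
s=monitor.read_state();print(s["eef_pos"],s["tool_rot"],s["torque"],s["force"])
E
```

```text
[621.7025898  111.08090749  79.04235351] [-3.1407295  -0.0044207   1.69597171] [ 1.10161794  0.97741139 -0.83322045] [-4.5353696   4.5084659   8.69750159]
```

The moment jumped to 0.83 N m, so the valve is at its stop. Release and withdraw.

Emit:
{"fn": "drive_tool", "kwargs": {"motion": [{"fingers": 0.4, "linear": [0, 0, 0], "twist": 0}, {"fingers": 0.6, "linear": [0, 0, 0], "twist": 0}, {"fingers": 0.6, "linear": [0, 0, 0], "twist": 0}, {"fingers": 0.6, "linear": [0, 0, 0], "twist": 0}, {"fingers": 0.6, "linear": [0, 0, -0.02], "twist": 0}]}}

```text
clock: 21.42
eef_pos: [620.1, 107.4, 94.2]
tool_rot: [-3.135, 0.001, 1.696]
force: [-0.2, 0.3, -0.2]
width: 51.6
gripper_force: 0.0
```

Emit:
{"fn": "drive_tool", "kwargs": {"motion": [{"fingers": 0.6, "linear": [0, 0, -0.04], "twist": 0}, {"fingers": 0.6, "linear": [0, 0, -0.04], "twist": 0}, {"fingers": 0.6, "linear": [0, 0, -0.04], "twist": 0}, {"fingers": 0.6, "linear": [0.03, 0, -0.02], "twist": 0}, {"fingers": 0.6, "linear": [0.04, 0, 0], "twist": 0}]}}

```text
clock: 21.83
eef_pos: [618.8, 172.8, 244.0]
tool_rot: [3.13, 0.002, 1.688]
force: [0.1, 1.3, -0.4]
width: 51.3
gripper_force: 0.0
```

Emit:
{"fn": "drive_tool", "kwargs": {"motion": [{"fingers": 0.6, "linear": [0.038, 0.01, 0], "twist": 0}, {"fingers": 0.6, "linear": [0.038, 0.0, 0], "twist": 0}, {"fingers": 0.6, "linear": [0.038, 0, 0], "twist": 0}, {"fingers": 0.6, "linear": [0.03, 0, 0], "twist": 0}, {"fingers": 0.6, "linear": [0, 0, 0], "twist": 0}]}}

```text
clock: 22.25
eef_pos: [602.5, 331.9, 236.5]
tool_rot: [-3.14, -0.006, 1.708]
force: [-0.0, 1.1, -0.6]
width: 51.5
gripper_force: 0.0
```

```bash
python3 - <<'E'
from cell import monitor,cams
import cv2
r=lambda i,x,y,w,h,f:cv2.resize(i[y:y+h,x:x+w],None,fx=f,fy=f,interpolation=cv2.INTER_CUBIC)
a=r(cams.get_image("side")["color"],290,165,110,165,3.6)
b=r(cams.get_image("top")["color"],230,150,220,165,1.8)
a=r(a,0,0,396,594,1)
b=cv2.copyMakeBorder(b,0,594-b.shape[0],0,0,cv2.BORDER_CONSTANT)
cv2.imwrite("pics/m6.png",cv2.hconcat([a,b])[:,:800]);print(monitor.read_state()["eef_pos"])
E
```

```text
[605.03108187 323.37781393 236.72591757]
```

View pics/m6.png

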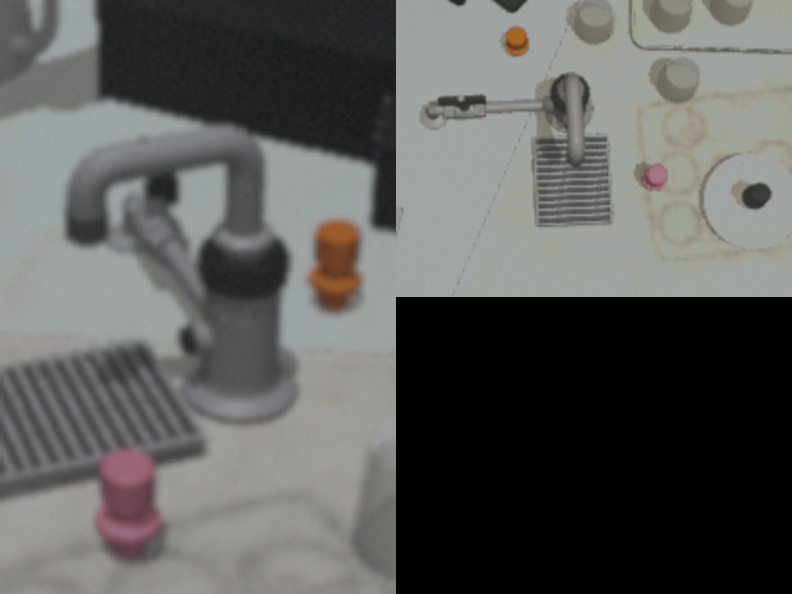

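The spout sits on the collet with its outlet over the tray. The handle is in line with the pipe, and the bung stands on the saucer. One numeric check that the spout did not slip in the grip: it should have dropped about 12 mm since m5.

```bash
python3 - <<'E'
from cell import cams
from h import *
import cv2
a=cv2.cvtColor(cv2.imread("pics/m5.png"),cv2.COLOR_BGR2GRAY)
n=cams.get_image("side")["color"];cv2.imwrite("pics/side_end.png",n)
b=cv2.cvtColor(cv2.resize(n[165:285,290:400],None,fx=5,fy=5,interpolation=cv2.INTER_CUBIC),cv2.COLOR_BGR2GRAY)
for nm,(x0,y0,x1,y1) in{"outlet":(80,230,160,320),"bend":(80,170,160,320),"elbow":(270,135,345,200)}.items():
    r=cv2.matchTemplate(b,a[y0:y1,x0:x1],cv2.TM_CCOEFF_NORMED);_,v,_,l=cv2.minMaxLoc(r)
    print(nm,v,(l[0]-x0)/5,(l[1]-y0)/5)
print(proj("side",(632,-40,174))-proj("side",(632,-40,186)),proj("side",(536,-46,132))-proj("side",(536,-46,144)))
E
```

```text
outlet 0.9176883697509766 0.0 5.8
bend 0.9491390585899353 0.0 5.6
elbow 0.8719133138656616 1.8 4.8
[-0.18904356  5.28054308] [0.11210565 5.11387309]
```

The spout dropped about 5.6 px against 5.2 px expected, so it did not slip and is fully home.

```bash
python3 -c "
from cell import ctrl
print(ctrl.finish_job())"
```

```text
the job is handed in; nothing more can be done
None
```

The job is handed in at about 22 s on the clock: the bung is on the saucer, the spout is fully home with its outlet over the drip tray, the supply valve is then opened to its stop, and the glasses were left alone.

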